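# Prop the bottle carrier's sprung catch and weigh the sample

### The job

The sample bottle stands in the grey carrier under a sprung steel catch. Use the thick white spacer block to push the catch's tab back, drop the block fully down upright between the fixed stop and the tab so that it alone keeps the catch open, then lift the bottle out and stand it upright in the middle of the balance pan. Leave the block in place, holding the catch open.

Things in the scene. Friction and masses are not known exactly. Their poses are not given: they have to be found in the camera images.
- seat (a point): Block's place on the grey carrier (fixed, 100 x 250 mm plate): centre of its footprint, on the plate's top face, 12 mm above the bench. z up, +y the way the catch opens. Fixed stop: aluminium wall 50 mm wide (x), 22 mm high above the plate, its face at y = -20 mm, 15 mm thick. Bottle axis at y = -145 mm, its foot at z = 0 in a collar 58 mm across, 25 mm high. Spring block face at y = +53 mm.
- catch (a joint): Slide of the sprung steel catch, m: 0 closed, grows to seat +y, stop at 0.046. Spring 2.5 N closed, 4 N at 0.03. Upright tab: 50 mm above the plate, x -24 to 40 mm, 10 mm thick, its near face at y = -10 mm closed (gap to stop 10 mm). Tongue 16 mm wide, z 104 to 112 mm, over the cap; its upright at y = -100 to -90 mm. Block in place: 0.030, tongue tip 34 mm from the bottle's axis.
- block_mid (a point): Thick white plastic spacer block, loose on the bench, 0.2 kg: body 40 x 40 x 50 mm with a 22 x 22 mm square grip stem 40 mm tall on top; 90 mm high. Point: on its axis, 45 mm above its underside; the stem spans 5 to 45 mm above it. x, y square to its faces, z up; any way round works. A like spacer, only 16 mm thick, and a bottle stand near it: of no use.
- bottle_mid (a point): Sample bottle in the carrier: amber glass, round, body 44 mm across, 100 mm high, 0.12 kg, loose. Point: on its axis, 50 mm above its foot; z up. Black cap, 30 mm across, spans 24 to 50 mm above the point; under it a 24 mm neck, the shoulder ends 19 mm above the point. A like bottle standing free on the bench is not the one.
- pan (a point): Centre of the top face of the balance's round steel pan, 130 mm across, 70 mm above the bench; z up. The white balance (290 x 200 mm, 63 mm high under the pan) is fixed.
Not all that is in view belongs to the job. Leave any pink or turquoise look-alike of the part that bears bottle_mid alone.

How it is judged:
By the outcome, as a careful person would: the job done as asked, in the order asked, and still so for the second after the job is handed in, with the robot touching nothing.
It also fails if it takes over 56 s, if anything falls off the work surface, if the arm or the gripper's body presses on something with over 40 N, if the wrist force passes 120 N, or if a joint passes its speed limit or range.

### The arm

A 6-joint arm with a two-finger parallel gripper is mounted at the origin on the work surface. World frame = base frame: x ahead of the robot, y to its left, z up, the work surface at z = 0. Lengths are in mm, angles in rad, forces in N, time in s.
With the tool pointing down it reaches from about 325 to 925 mm from the base axis. Payload 3.1 kg.
Tool frame: the origin (TCP) lies midway between the tips of the shut fingers; the grasp point (between the pads) lies 19 mm behind it; z points along the fingers, y is the direction in which the jaws open and shut (so a half turn about z gives the same grasp; the last joint's range is limited). The gripper opens to 85 mm and grips with 20 to 120 N. Pads are 22 mm wide; open, the fingers measure 114 mm over their backs; the gripper's body (76 mm by 85 mm) begins 54 mm behind the grasp point. The pads swing forward as they close: fully open they stand 13 mm farther back than shut.
Start: joints at [-1.443, 0.217, 1.613, -0, 1.311, -0.112], TCP at [148.463, -607.122, 198.6] pointing down, gripper open.
Joint ranges: [-2.75, 2.75], [-0.78, 2.1], [0.31, 2.55], [-1.13, 4.27], [0.13, 2.63], [-2.58, 2.58]. Speed limits (rad/s): [2.79, 2.79, 3.14, 3.14, 3.14, 3.14].

### API

Orientations are given as a unit quaternion [w, x, y, z].
In Python, from plant import * gives the robot as it stands.
- The arm moves only by the tool move_arm, never from a script. Its argument "commands" is a list of rows, each a list of 7 numbers: the turn, a rotation vector about the tool's x, y, z scaled (see below), then the shift along the tool's x, y, z scaled (see below), then the gripper's target within -1 to 1 (fully open at 1, half-way at 0, shut at -1). In form: [[wx, wy, wz, tx, ty, tz, hand], ...]. A call has 1 to 20 rows; each row shifts and turns the commanded pose from where the row before left it, along the tool's axes as they then stand; what a row does not reach is not made up. The controller multiplies each number of a shift by 20 mm and each number of a turn by 4 degrees. A row lasts 1/10 s, in which the tool goes at most 50 mm and 8.59 degrees, less where a joint would pass 70% of its speed; a pose out of reach is approached as far as the arm can. A call with a number of a shift or a turn outside -1 to 1 is refused whole. A call with a gripper value outside its range is refused whole. The fingers move at their own pace and stop on an object; the grip force is fixed at half the most. Time passes only in rows, so rows that do not move let the fingers close. It gives the time, the measured TCP pose, the force and the opening at its end, in the units of the state.
- get_obs(): the state, without advancing time (a new reading comes with each control period).
- camera(name): name is "scene" or "top" or "wrist"; returns the picture (384x512x3 uint8, blue, green, red); there is no depth.
- get_calibration(name): a dict with "K" (3x3 intrinsics, pixels), "rvec" (rotation vector, rad) and "tvec" (3), from world to camera coordinates, as OpenCV has them; the wrist camera has in their place "tool_from_camera" (4x4, takes a point from camera to tool coordinates, whose origin is the TCP and whose axes are the flange's). Camera axes: x right, y down, z forward; pixel columns grow to the right and rows downward; lengths in mm; the calibration is good to about 2 mm. A picture is of the moment at which its call begins: read the wrist's pose just before it. get_calibration takes no time and is no camera call.
- sign_off(): hands the job in, once; it reports no verdict.
The state is a dict: "clock": time; "q": joint angles; "qd": joint speeds; "tau": joint torques, N m; "eef_pos": TCP position; "tcp_rot": TCP orientation; "wrist_force": force on the tool from outside, world axes, zero at the start; "moment": the same for the moment, N m; "gripper_width": finger opening in mm.
Only numpy, scipy, OpenCV 4.12 (cv2) and the standard library are available. Lean on these libraries where they do the work, as an engineer would, in place of code of your own. Each camera call takes 0.05 s, during which the arm holds its last target.

## Working session

There is one attempt and no reset: what is moved stays moved. The work goes in short steps, Python scripts to look and compute and a tool call to move; the robot and the scene stay as the last step left them, time stands still between calls to the robot, and variables do not carry over. Pictures are saved under pics/ and viewed, and the job is handed in when it is done.

Besides the shell and the picture viewer there is one more tool, called after ">>>" as name(argument=value, ...) on one line, values as JSON. move_arm: Moves the arm, as the interface text tells. Shifts and turns lie within -1 to 1; 1 stands for 20 mm of shift or 4 degrees of turn. Its arguments: {"type":"object","properties":{"commands":{"type":"array","items":{"type":"array","items":{"type":"number","minimum":-1,"maximum":1}}}},"required":["commands"]}

```bash
mkdir -p pics; ls; python3 - <<'E'
from plant import *
import cv2
o=get_obs(); print(o)
for n in ("scene","top","wrist"):
    cv2.imwrite(f"pics/{n}0.png",camera(n)); print(n,get_calibration(n))
E
```

```text
pics
{'clock': 0.0, 'q': array([-1.44318622e+00,  2.17781046e-01,  1.61495618e+00,  5.69494987e-06,
        1.31128133e+00, -1.12169514e-01]), 'qd': array([ 1.39589661e-03,  1.20953283e-03, -9.76005965e-04,  2.37187006e-05,
       -9.88081911e-05,  1.84646863e-05]), 'tau': array([ 5.49129691e-04, -3.96848309e+01, -3.03853583e+01, -2.08824163e-04,
        9.70894005e-03, -1.35628613e-05]), 'eef_pos': array([ 148.35666054, -606.20810619,  197.24017157]), 'tcp_rot': array([-1.21293513e-03,  9.92821178e-01,  1.19601993e-01, -6.61308529e-06]), 'wrist_force': array([ 0.23437761, -0.48242558,  0.29352181]), 'moment': array([-0.02161085, -0.02587531, -0.0433272 ]), 'gripper_width': 85.582623098452}
scene {'K': array([[492.35343546,   0.        , 252.64837571],
       [  0.        , 492.35343546, 187.88583507],
       [  0.        ,   0.        ,   1.        ]]), 'rvec': array([ 0.89006094,  2.39920822, -1.1861638 ]), 'tvec': array([ 479.61217631, -145.67297906, 1534.67450544])}
top {'K': array([[487.27579728,   0.        , 256.14642   ],
       [  0.        , 487.27579728, 187.71165035],
       [  0.        ,   0.        ,   1.        ]]), 'rvec': array([ 2.13559826, -2.15110096,  0.10163651]), 'tvec': array([ -18.59379618,  595.90090303, 1053.40304028])}
wrist {'K': array([[291.43301145,   0.        , 253.4797839 ],
       [  0.        , 291.43301145, 194.15873931],
       [  0.        ,   0.        ,   1.        ]]), 'tool_from_camera': array([[ 1.72894491e-05, -9.51246191e-01, -3.08432625e-01,
         7.98956612e+01],
       [ 9.99999506e-01,  3.22965971e-04, -9.40013105e-04,
         1.00666264e-01],
       [ 9.93797128e-04, -3.08432456e-01,  9.51245727e-01,
        -1.75358138e+02],
       [ 0.00000000e+00,  0.00000000e+00,  0.00000000e+00,
         1.00000000e+00]])}
```

View pics/scene0.png

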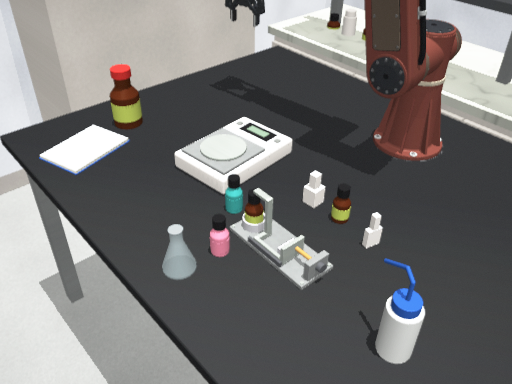

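View pics/top0.png

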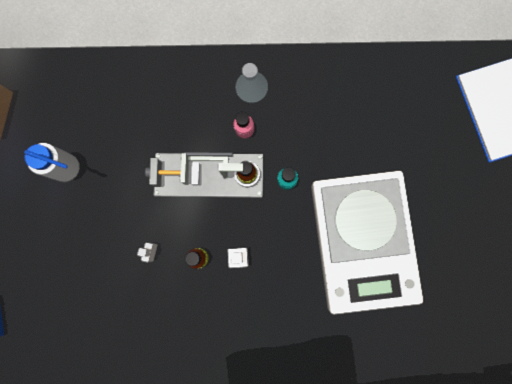

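View pics/wrist0.png

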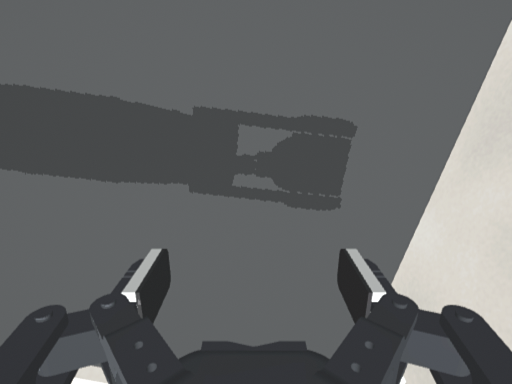

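The scene view shows the carrier in the middle, around (280,240). In the top view:
- The carrier spans (155–264, 153–197), with the bottle at (247,174).
- The thick block is at (237,258) and the thin one at (148,252).
- The pan is at (366,220).

Next I'll enlarge these views and measure.

```bash
cat > h.py <<'E'
import numpy as np, cv2
from plant import *
from scipy.spatial.transform import Rotation as R
def ray(n,uv,obs=None):
    c=get_calibration(n);K=c["K"]
    d=np.linalg.inv(K)@np.array([uv[0],uv[1],1.])
    if n=="wrist":
        T=c["tool_from_camera"];q=obs["tcp_rot"];Rt=R.from_quat([q[1],q[2],q[3],q[0]]).as_matrix()
        return Rt@T[:3,3]+obs["eef_pos"], Rt@T[:3,:3]@d
    M=cv2.Rodrigues(c["rvec"])[0]
    return -M.T@c["tvec"], M.T@d
def onz(n,uv,z,obs=None):
    o,d=ray(n,uv,obs); return o+d*(z-o[2])/d[2]
def proj(n,p,obs=None):
    c=get_calibration(n);K=c["K"];p=np.asarray(p,float)
    if n=="wrist":
        T=c["tool_from_camera"];q=obs["tcp_rot"];Rt=R.from_quat([q[1],q[2],q[3],q[0]]).as_matrix()
        pc=T[:3,:3].T@(Rt.T@(p-obs["eef_pos"])-T[:3,3])
    else: pc=cv2.Rodrigues(c["rvec"])[0]@p+c["tvec"]
    u=K@pc; return u[:2]/u[2]
E
python3 - <<'E'
from h import *
im=cv2.imread("pics/top0.png")
c=im[140:280,130:290]; cv2.imwrite("pics/topz.png",cv2.resize(c,None,fx=5,fy=4.2857,interpolation=cv2.INTER_CUBIC)[:600])
print(ray("top",(256,188)))
g=cv2.cvtColor(im,cv2.COLOR_BGR2GRAY);hsv=cv2.cvtColor(im,cv2.COLOR_BGR2HSV)
m=(g>90).astype(np.uint8)
n,l,s,ce=cv2.connectedComponentsWithStats(m)
for i in range(1,n):
    if s[i,4]>40 and s[i,1]>60:
        ct=cv2.findContours((l==i).astype(np.uint8),0,1)[0][0]
        print(s[i],ce[i],cv2.minAreaRect(ct),onz("top",ce[i],0).round(1))
E
```

```text
(array([ 460.55932236,  -54.52290951, 1118.04022453]), array([ 0.1234251 ,  0.02931019, -0.99192116]))
[236  63  31  39 851] [250.77673325  84.00235018] ((251.0, 82.0), (38.0, 30.0), 90.0) [848.9 -10.4   0. ]
[234 117  19  18 166] [243.43373494 127.44578313] ((243.2799835205078, 125.95999908447266), (16.122034072875977, 18.950462341308594), 81.8698959350586) [743.4   7.3   0. ]
[  25  143   54   38 1260] [ 51.61507937 162.36746032] ((51.603851318359375, 161.1192169189453), (54.728416442871094, 32.53884506225586), 15.255120277404785) [665.  460.4   0. ]
[ 145  152  118   46 4431] [204.92890995 174.95034981] ((203.59622192382812, 174.33995056152344), (117.2594223022461, 44.26393127441406), 0.6365935802459717) [631.4  97.3   0. ]
[277 171  21  16 107] [285.06542056 180.79439252] ((285.90496826171875, 180.14590454101562), (19.182044982910156, 12.826202392578125), 23.629377365112305) [615.9 -88.8   0. ]
[  312   170   111   145 11604] [365.57169941 238.08273009] ((366.8592224121094, 242.08688354492188), (136.7150115966797, 95.33102416992188), 82.27816772460938) [ 482.9 -269.6    0. ]
[137 242  20  21 274] [146.84306569 251.95985401] ((145.8235321044922, 251.70591735839844), (16.97749137878418, 19.887920379638672), 14.03624439239502) [454.3 229.5   0. ]
[227 248  21  20 390] [237.33333333 257.51025641] ((237.0, 257.5), (19.0, 20.0), 90.0) [440.7  21.9   0. ]
[357 280  36  17 471] [374.18683652 287.81953291] ((374.34619140625, 287.7692565917969), (13.767854690551758, 34.481651306152344), 82.87498474121094) [ 372.  -285.1    0. ]
```

View pics/topz.png

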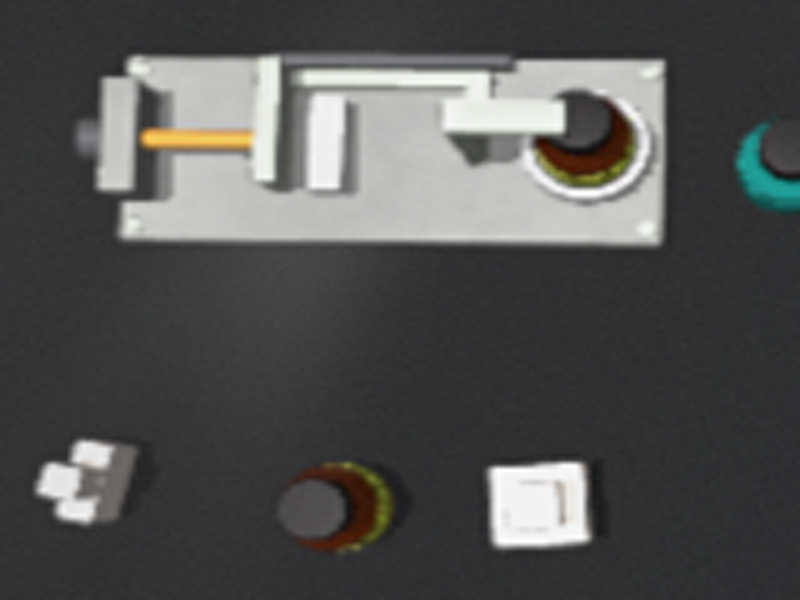

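```bash
python3 - <<'E'
from h import *
z=lambda u,v:(130+u/5,140+v/4.2857)
def P(name,l,h):
    print(name,[onz("top",z(*p),h)[:2].round(1).tolist() for p in l])
P("plate",[(130,58),(665,60),(663,243),(122,240)],12)
P("stop",[(315,95),(347,95),(342,190),(307,190)],34)
P("tab",[(262,57),(280,57),(272,180),(254,180)],62)
P("tongue",[(443,98),(565,98),(565,132),(443,132)],124)
P("bar",[(290,75),(290,88),(488,75)],60)
P("cap",[(582,121)],112)
P("collar",[(588,145)],37)
P("block50",[(489,467),(586,462),(592,545),(495,549)],50)
P("stem",[(504,480),(558,480),(558,528),(504,528)],90)
im=cv2.imread("pics/top0.png");hsv=cv2.cvtColor(im,cv2.COLOR_BGR2HSV)
# pan circle
ci=cv2.HoughCircles(cv2.cvtColor(im,cv2.COLOR_BGR2GRAY)[170:300,310:430],cv2.HOUGH_GRADIENT,1,50,param1=80,param2=15,minRadius=25,maxRadius=40)
print(ci); 
for c in ci[0]: print(onz("top",(c[0]+310,c[1]+170),70))
s=cv2.imread("pics/scene0.png")[160:290,190:390]; cv2.imwrite("pics/scz.png",cv2.resize(s,None,fx=4,fy=4,interpolation=cv2.INTER_CUBIC))
p=im[160:320,300:440]; cv2.imwrite("pics/pan.png",cv2.resize(p,None,fx=3.7,fy=3.7,interpolation=cv2.INTER_CUBIC))
E
```

```text
plate [[681.0, 210.1], [677.1, -38.4], [578.0, -36.8], [581.8, 211.8]]
stop [[655.7, 120.1], [655.6, 105.5], [605.0, 107.3], [605.1, 123.1]]
tab [[670.9, 139.3], [670.8, 131.3], [606.7, 134.1], [606.8, 142.0]]
tongue [[637.5, 52.2], [637.0, 1.5], [620.3, 1.5], [620.8, 52.1]]
bar [[661.7, 127.1], [654.9, 127.0], [660.7, 39.2]]
cap [[627.6, -4.9]]
collar [[627.3, -3.9]]
block50 [[460.1, 39.2], [462.4, -3.1], [420.8, -5.6], [418.9, 36.6]]
stem [[453.8, 29.4], [453.7, 6.7], [430.5, 6.8], [430.6, 29.4]]
[[[55.5 50.5 30. ]]]
[ 518.88558642 -257.18081743   70.        ]
```

View pics/scz.png

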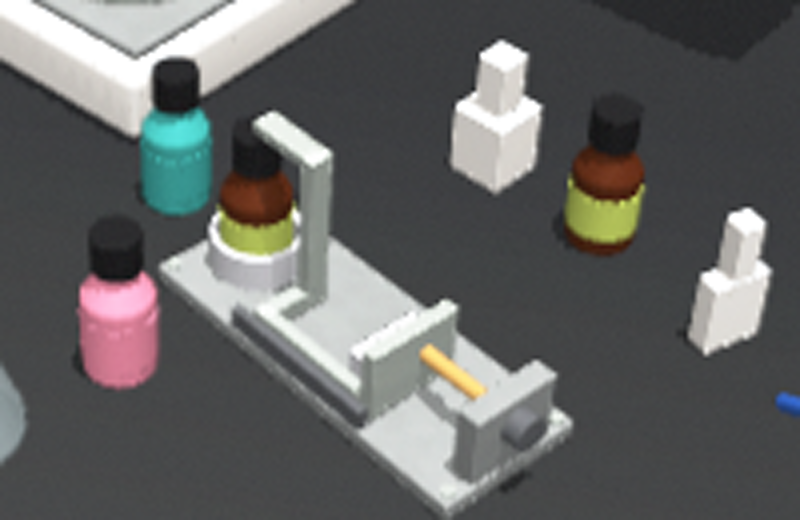

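View pics/pan.png

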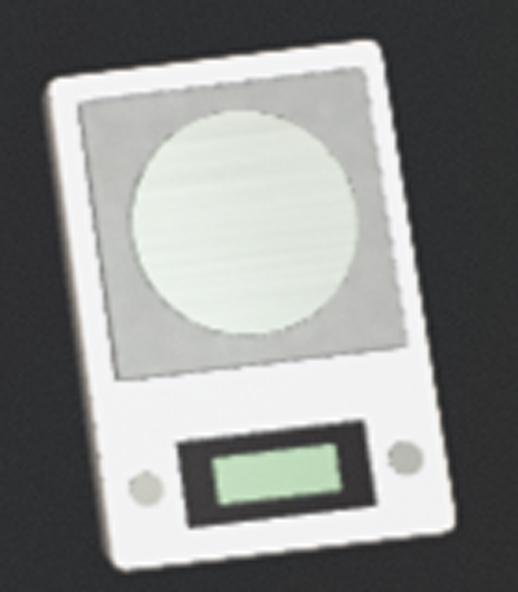

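The views agree, so these are my working positions:

| Item | Position |
|---|---|
| Seat | ≈ (630, 141), yaw −0.9° |
| Block | ≈ (441, 17.5), yaw ≈ 3° |
| Bottle | ≈ (627.5, −4.5) |
| Pan | ≈ (519, −257.5) |

Next I'll move above the block.

>>> move_arm(commands=[[0,0,0,0.8,-0.99,0,0.2],[0,0,0,0.8,-0.99,0,0.2],[0,0,0,0.8,-0.99,0,0.2],[0,0,0,0.8,-0.99,0,0.2],[0,0,0,0.8,-0.99,0,0.2],[0,0,0,0.8,-0.99,0,0.2],[0,0,0,0.8,-0.99,0,0.2],[0,0,0,0.8,-0.99,0,0.2],[0,0,0,0.8,-0.99,0,0.2],[0,0,0,0.8,-0.99,0,0.2],[0,0,0,0.8,-0.99,0,0.2],[0,0,0,0.8,-0.99,0,0.2],[0,0,0,0.8,-0.99,0,0.2],[0,0,0,0.8,-0.99,0,0.2],[0,0,0,0.8,-0.99,0,0.2],[0,0,0,0.8,-0.99,0,0.2],[0,0,0,0.8,-0.99,0,0.2],[0,0,0,0.8,-0.99,0,0.2],[0,0,0,0.8,-0.99,0,0.2],[0,0,0,0.8,-0.99,0,0.2]])

```text
clock: 2.15
eef_pos: [365.3, -145.3, 198.4]
tcp_rot: [-0.0, 0.993, 0.12, -0.0]
wrist_force: [0.0, -0.1, 1.0]
gripper_width: 51.3
```

>>> move_arm(commands=[[0,0,0,0.8,-0.99,0,0.2],[0,0,0,0.8,-0.99,0,0.2],[0,0,0,0.8,-0.99,0,0.2],[0,0,0,0.8,-0.99,0,0.2],[0,0,0,0.8,-0.99,0,0.2],[0,0,0,0.8,-0.99,0,0.2],[0,0,0,0.8,-0.99,0,0.2]])

```text
clock: 2.85
eef_pos: [441.2, 15.9, 198.3]
tcp_rot: [-0.0, 0.993, 0.12, -0.0]
wrist_force: [-0.8, -0.5, 0.5]
gripper_width: 51.1
```

>>> move_arm(commands=[[0,0,-1,0,0,0,0.2],[0,0,-1,0,0,0,0.2],[0,0,-1,0,0,0,0.2],[0,0,-1,0,0,0,0.2],[0,0,-1,0,0,0,0.2],[0,0,-1,0,0,0,0.2],[0,0,-1,0,0,0,0.2],[0,0,-1,0,0,0,0.2],[0,0,-1,0,0,0,0.2],[0,0,-1,0,0,0,0.2],[0,0,-1,0,0,0,0.2],[0,0,-1,0,0,0,0.2],[0,0,-1,0,0,0,0.2],[0,0,-1,0,0,0,0.2],[0,0,-1,0,0,0,0.2],[0,0,-1,0,0,0,0.2],[0,0,-1,0,0,0,0.2],[0,0,-1,0,0,0,0.2],[0,0,-1,0,0,0,0.2],[0,0,-0.9,0,0,0,0.2]])

```text
clock: 4.85
eef_pos: [440.8, 14.8, 198.3]
tcp_rot: [-0.0, 0.685, 0.728, -0.0]
wrist_force: [0.1, 0.3, -0.3]
gripper_width: 51.3
```

```bash
python3 - <<'E'
from h import *
o=get_obs(); print(o["clock"],o["q"].round(3),o["eef_pos"],o["tcp_rot"],o["gripper_width"],o["wrist_force"])
im=camera("wrist"); cv2.imwrite("pics/w1.png",im)
q=o["tcp_rot"];print(R.from_quat([q[1],q[2],q[3],q[0]]).as_matrix().round(4))
E
```

```text
4.85 [-0.126 -0.192  2.027  0.     1.307 -0.187] [440.77203093  14.83479535 198.26287797] [-2.68891781e-04  6.85205685e-01  7.28349547e-01 -1.85883510e-04] 51.3423150047135 [ 0.10886798  0.29621687 -0.32537755]
[[-6.100e-02  9.981e-01 -6.000e-04]
 [ 9.981e-01  6.100e-02  1.000e-04]
 [ 1.000e-04 -6.000e-04 -1.000e+00]]
```

View pics/w1.png

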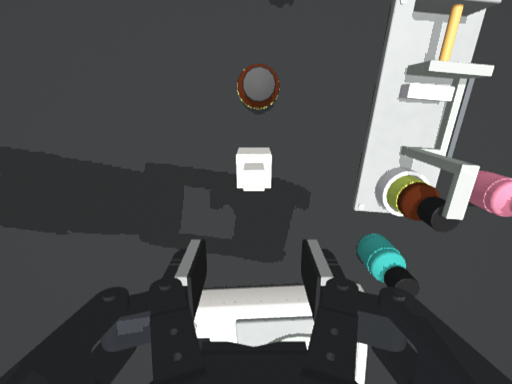

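```bash
python3 - <<'E'
from h import *
im=cv2.imread("pics/w1.png")
cv2.imwrite("pics/w1z.png",cv2.resize(im[130:210,210:300],None,fx=7,fy=7,interpolation=cv2.INTER_CUBIC))
E
```

```text
(no output)
```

View pics/w1z.png

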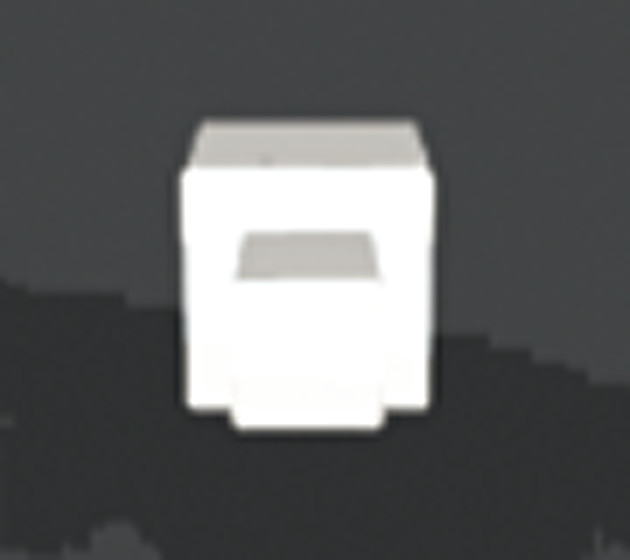

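```bash
python3 - <<'E'
from h import *
o=get_obs()
for l,h in (([(235,278),(382,278),(382,430),(233,430)],90),([(181,168),(434,170),(431,410),(188,410)],50),([(203,121),(417,121)],0)):
    p=np.array([onz("wrist",(210+u/7,130+v/7),h,o)[:2] for u,v in l]);print(p.round(1).tolist(),p.mean(0))
E
```

```text
[[430.8, 27.3], [451.7, 28.6], [453.4, 6.0], [431.7, 4.7]] [441.88570827  16.64292081]
[[420.4, 35.3], [460.8, 37.5], [463.6, -2.4], [423.4, -4.9]] [442.03993649  16.36654855]
[[421.6, 35.1], [460.7, 37.6]] [441.12034181  36.37156084]
```

>>> move_arm(commands=[[0,0,0,0.08,0.06,0.9,0.2],[0,0,0,0,0,0.9,0.2],[0,0,0,0,0,0.9,0.2],[0,0,0,0,0,0.9,0.2],[0,0,0,0,0,0.9,0.2],[0,0,0,0,0,0.9,0.2],[0,0,0,0,0,0.9,0.2],[0,0,0,0,0,0.8,0.2],[0,0,0,0,0,0,0.2],[0,0,0,0,0,0,-1],[0,0,0,0,0,0,-1],[0,0,0,0,0,0,-1],[0,0,0,0,0,0,-1],[0,0,0,0,0,0,-1],[0,0,0,0,0,0,-1]])

```text
clock: 6.4
eef_pos: [442.9, 16.4, 57.4]
tcp_rot: [0.001, 0.686, 0.727, 0.0]
wrist_force: [-0.5, -0.7, 2.8]
gripper_width: 0.3
```

```bash
python3 - <<'E'
from h import *
o=get_obs(); print(o["clock"],o["eef_pos"],o["gripper_width"],o["wrist_force"])
im=camera("wrist"); cv2.imwrite("pics/w2.png",im)
E
```

```text
6.4 [442.94592486  16.36139819  57.37293055] 0.29874584373973145 [-0.53652    -0.73574961  2.76681419]
```

View pics/w2.png

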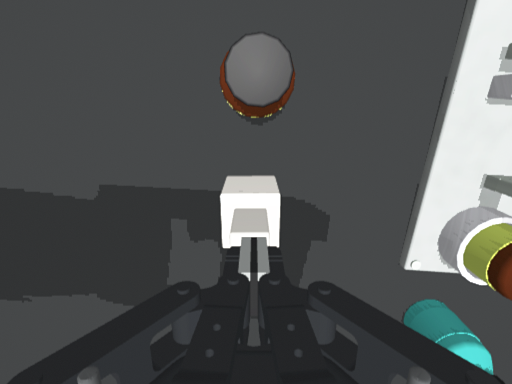

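The fingers have shut completely (width 0.3 mm) just on the near side of the stem, so there is no grip. I'll measure what is off.

```bash
python3 - <<'E'
from h import *
o=get_obs()
q=o["tcp_rot"];print(R.from_quat([q[1],q[2],q[3],q[0]]).as_matrix().round(4))
im=cv2.imread("pics/w2.png")
print("tcp px",proj("wrist",o["eef_pos"],o), "grasp",proj("wrist",o["eef_pos"]+[0,0,19],o))
cv2.imwrite("pics/w2z.png",cv2.resize(im[165:275,200:310],None,fx=5.4,fy=5.4,interpolation=cv2.INTER_CUBIC))
t=camera("top"); cv2.imwrite("pics/t2.png",cv2.resize(t[200:300,180:300],None,fx=6,fy=6,interpolation=cv2.INTER_CUBIC))
s=camera("scene"); cv2.imwrite("pics/s2.png",cv2.resize(s[110:250,250:400],None,fx=4.2,fy=4.2,interpolation=cv2.INTER_CUBIC))
E
```

```text
[[-5.820e-02  9.983e-01  1.300e-03]
 [ 9.983e-01  5.820e-02 -2.000e-04]
 [-2.000e-04  1.300e-03 -1.000e+00]]
tcp px [252.33533587 226.76433955] grasp [252.26508608 240.01905485]
```

View pics/w2z.png

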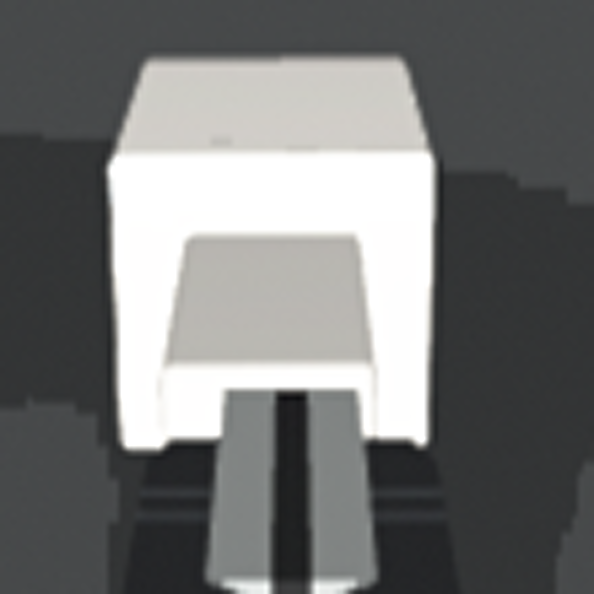

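View pics/t2.png

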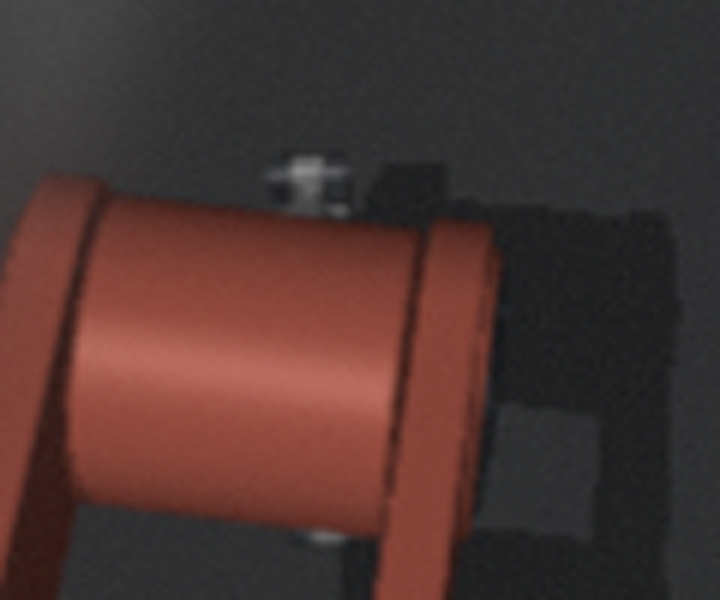

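View pics/s2.png

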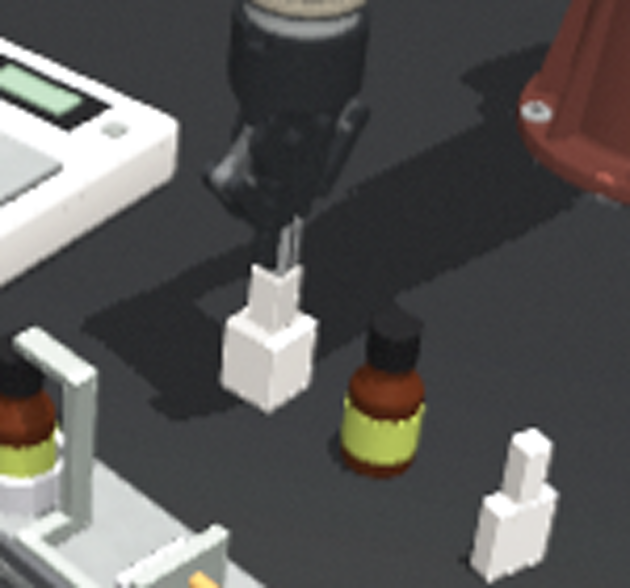

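```bash
python3 - <<'E'
from h import *
o=get_obs(); print(o["clock"],o["q"].round(4))
def zz(u,v): return (200+u/5.4,165+v/5.4)
for n,l,h in (("stem top +y edge",[(163,365),(375,365)],90),("body top",[(108,155),(434,155),(428,443),(122,448)],50),("body bottom +y",[(148,60),(405,60)],0),("stem foot +y",[(190,238),(355,238)],50)):
    p=np.array([onz("wrist",zz(*a),h,o)[:2] for a in l]);print(n,p.round(1).tolist(),p.mean(0).round(1))
for u in ((225,390),(358,390)):
  for h in (57,75,90,95): print(h,onz("wrist",zz(*u),h,o).round(1))
E
```

```text
6.55 [-0.1216  0.0049  2.1397  0.      0.9956 -0.1799]
stem top +y edge [[430.5, 27.0], [451.6, 28.2]] [441.   27.6]
body top [[420.5, 35.5], [460.2, 37.8], [462.8, -1.3], [423.2, -4.3]] [441.7  16.9]
body bottom +y [[421.2, 34.7], [460.3, 36.9]] [440.8  35.8]
stem foot +y [[430.9, 25.3], [451.4, 26.5]] [441.1  25.9]
57 [436.3   8.2  57. ]
75 [436.6  17.2  75. ]
90 [436.8  24.6  90. ]
95 [436.9  27.1  95. ]
57 [452.7   9.2  57. ]
75 [451.3  18.   75. ]
90 [450.1  25.4  90. ]
95 [449.7  27.9  95. ]
```

```bash
python3 - <<'E'
from h import *
c=get_calibration("wrist");K=c["K"];T=c["tool_from_camera"]
def pj(p):
    pc=T[:3,:3].T@(np.array(p)-T[:3,3]);u=K@pc;return (u[:2]/u[2]).round(0)
for y in (-43,43):
  for x in (-11,11):
    print("open",x,y,[(z,pj((x,y,z)).tolist()) for z in (-13,-30,-50)])
for x in (-11,11):print("shut",x,[(z,pj((x,0,z)).tolist()) for z in (0,-20,-38)])
E
```

```text
open -11 -43 [(-13, [184.0, 252.0]), (-30, [177.0, 266.0]), (-50, [167.0, 288.0])]
open 11 -43 [(-13, [181.0, 219.0]), (-30, [173.0, 231.0]), (-50, [163.0, 249.0])]
open -11 43 [(-13, [321.0, 252.0]), (-30, [328.0, 266.0]), (-50, [337.0, 288.0])]
open 11 43 [(-13, [324.0, 219.0]), (-30, [331.0, 231.0]), (-50, [341.0, 249.0])]
shut -11 [(0, [252.0, 242.0]), (-20, [252.0, 257.0]), (-38, [252.0, 274.0])]
shut 11 [(0, [252.0, 211.0]), (-20, [252.0, 224.0]), (-38, [252.0, 238.0])]
```

```bash
python3 - <<'E'
import cv2
a=cv2.imread("pics/wrist0.png")[230:384,100:420]; cv2.imwrite("pics/wrist0z.png",cv2.resize(a,None,fx=2.5,fy=2.5))
E
```

```text
(no output)
```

View pics/wrist0z.png

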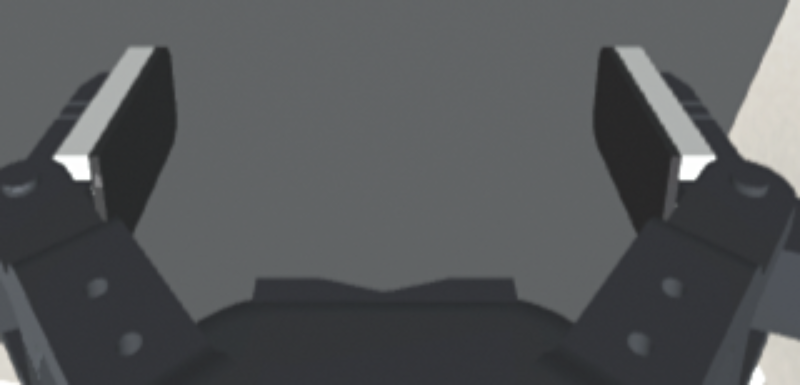

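```bash
python3 - <<'E'
from h import *
for z in (57,75,90,95,100): print(z,proj("scene",(443,16.4,z)).round(1),proj("scene",(443,27.4,z)).round(1))
for p in ((431,5.5,90),(453,5.5,90),(453,27.5,90),(431,27.5,90)): print(proj("scene",p).round(1))
s=camera("scene"); cv2.imwrite("pics/s3.png",cv2.resize(s[150:220,290:340],None,fx=10,fy=8,interpolation=cv2.INTER_CUBIC))
E
```

```text
57 [314.  183.7] [317.1 185.7]
75 [314.6 178. ] [317.8 180. ]
90 [315.1 173.2] [318.3 175.2]
95 [315.3 171.6] [318.5 173.5]
100 [315.4 170. ] [318.7 171.9]
[315.2 169.5]
[309.2 172.8]
[315.6 176.7]
[321.6 173.4]
```

View pics/s3.png

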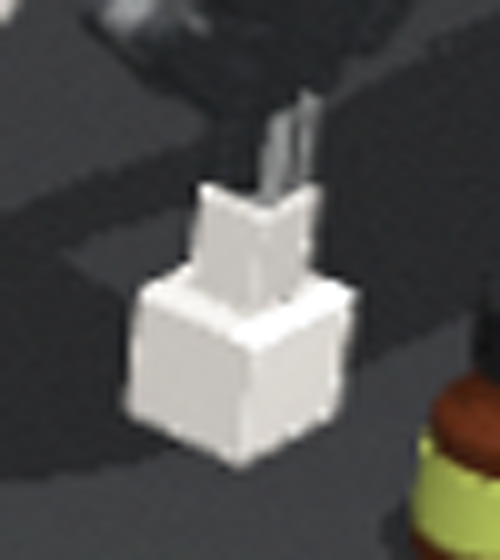

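```bash
python3 - <<'E'
from h import *
c=get_calibration("wrist");K=c["K"];T=c["tool_from_camera"]
def pj(p):
    pc=T[:3,:3].T@(np.array(p)-T[:3,3]);u=K@pc;return (u[:2]/u[2]).round(0)
for x in (30,38,42.5):
  for z in (-73,-90,-107,-115): print(x,z,pj((x,-38,z)),pj((x,38,z)))
print(get_obs()["clock"])
E
```

```text
30 -73 [153. 234.] [350. 234.]
30 -90 [136. 256.] [366. 256.]
30 -107 [113. 288.] [389. 288.]
30 -115 [ 98. 308.] [403. 308.]
38 -73 [151. 215.] [352. 215.]
38 -90 [133. 234.] [369. 234.]
38 -107 [108. 262.] [393. 262.]
38 -115 [ 92. 280.] [408. 280.]
42.5 -73 [150. 203.] [353. 203.]
42.5 -90 [131. 221.] [371. 221.]
42.5 -107 [106. 247.] [396. 247.]
42.5 -115 [ 89. 264.] [412. 264.]
6.6
```

The block hasn't moved. Both the wrist and scene views put the real fingertips about 34 mm behind the reported TCP: the shut tips sit at the stem top, z≈91, while eef z is 57. The gripper body is further back as well. I'll allow for that offset, open the jaws and go about 34 mm lower.

>>> move_arm(commands=[[0,0,0,0,0,-0.3,0.2],[0,0,0,0,-0.05,0,0.2],[0,0,0,0,0,0,0.2],[0,0,0,0,0,0,0.2],[0,0,0,0,0,0.7,0.2],[0,0,0,0,0,0.7,0.2],[0,0,0,0,0,0.6,0.2],[0,0,0,0,0,0,0.2]])

```text
clock: 7.4
eef_pos: [439.0, 16.6, 20.6]
tcp_rot: [-0.002, 0.686, 0.727, -0.001]
wrist_force: [-0.6, 0.1, -0.2]
gripper_width: 51.5
```

```bash
python3 - <<'E'
from h import *
o=get_obs(); print(o["clock"],o["eef_pos"],o["gripper_width"],o["wrist_force"])
cv2.imwrite("pics/w4.png",camera("wrist"))
s=camera("scene"); cv2.imwrite("pics/s4.png",cv2.resize(s[130:220,270:350],None,fx=6,fy=6,interpolation=cv2.INTER_CUBIC))
E
```

```text
7.4 [438.9973758   16.64636496  20.58043519] 51.45399250980501 [-0.58098799  0.14211173 -0.23645596]
```

View pics/w4.png

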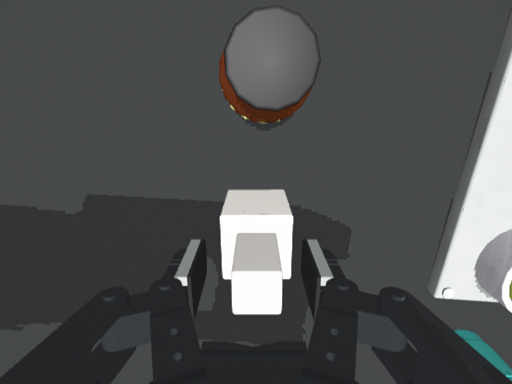

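View pics/s4.png

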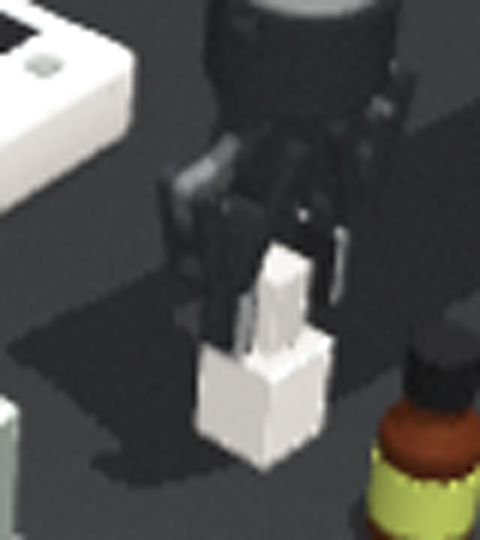

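The jaws now straddle the stem, with their tips just above the body top. I'll centre them and close.

>>> move_arm(commands=[[0,0,0,0,0.1,0,0.2],[0,0,0,0,0,0,-1],[0,0,0,0,0,0,-1],[0,0,0,0,0,0,-1],[0,0,0,0,0,0,-1],[0,0,0,0,0,0,-1]])

```text
clock: 8.1
eef_pos: [443.5, 16.5, 23.0]
tcp_rot: [0.0, 0.686, 0.727, 0.0]
wrist_force: [-0.8, 0.1, 2.6]
gripper_width: 21.2
```

```bash
python3 - <<'E'
from h import *
o=get_obs(); print(o["clock"],o["eef_pos"],o["tcp_rot"],o["gripper_width"],o["wrist_force"])
E
```

```text
8.1 [443.50354083  16.45147449  22.98450022] [2.03167206e-04 6.86198519e-01 7.27414279e-01 1.34749869e-04] 21.1627989689734 [-0.81614548  0.1398035   2.61307182]
```

Gripped, with width 21.2 mm against the 22 mm stem. I'll lift, align to the carrier and move to a point short of the tab.

>>> move_arm(commands=[[0,0,0,0,0,-0.9,-1],[0,0,0,0,0,-0.9,-1],[0,0,0,0,0,-0.9,-1],[0,0,0,0,0,-0.9,-1],[0,0,0.53,0,0,-0.9,-1],[0,0,0.53,0,0,0,-1],[0,0,0,0.46,0.92,0,-1],[0,0,0,0.46,0.92,0,-1],[0,0,0,0.46,0.92,0,-1],[0,0,0,0.46,0.92,0,-1],[0,0,0,0.46,0.92,0,-1],[0,0,0,0.46,0.92,0,-1],[0,0,0,0.46,0.92,0,-1],[0,0,0,0.46,0.92,0,-1],[0,0,0,0.46,0.92,0,-1],[0,0,0,0.46,0.92,0,-1],[0,0,0,0,0,0,-1],[0,0,0,0,0,0,-1]])

```text
clock: 9.9
eef_pos: [627.4, 105.5, 111.2]
tcp_rot: [-0.001, 0.713, 0.702, -0.001]
wrist_force: [-0.6, 0.8, -2.1]
gripper_width: 21.2
```

```bash
python3 - <<'E'
from h import *
o=get_obs(); print(o["clock"],o["eef_pos"],o["tcp_rot"],o["gripper_width"],o["wrist_force"])
cv2.imwrite("pics/w5.png",camera("wrist"))
s=camera("scene"); cv2.imwrite("pics/s5.png",cv2.resize(s[130:290,200:350],None,fx=3.7,fy=3.7,interpolation=cv2.INTER_CUBIC))
E
```

```text
9.9 [627.44158355 105.51553703 111.21153307] [-0.0009091   0.71250072  0.70166973 -0.00122382] 21.209391775320448 [-0.59607013  0.75309505 -2.14033545]
```

View pics/w5.png

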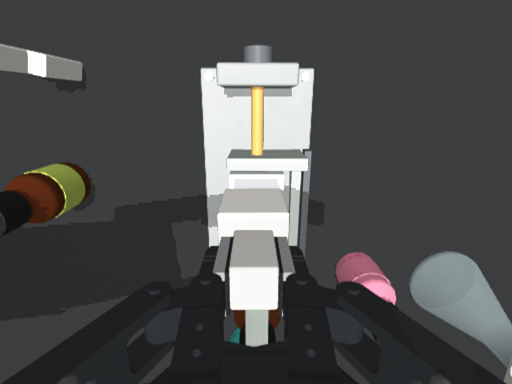

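View pics/s5.png

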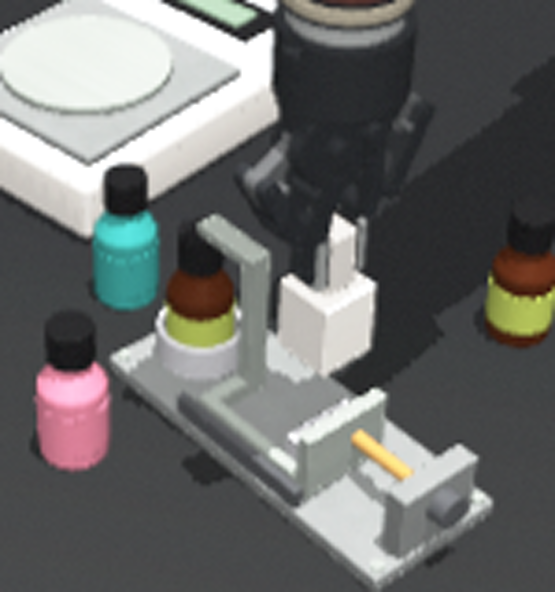

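```bash
python3 - <<'E'
from h import *
im=cv2.imread("pics/w5.png")
cv2.imwrite("pics/w5z.png",cv2.resize(im[140:250,195:320],None,fx=6,fy=5.4,interpolation=cv2.INTER_CUBIC))
E
```

```text
(no output)
```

View pics/w5z.png

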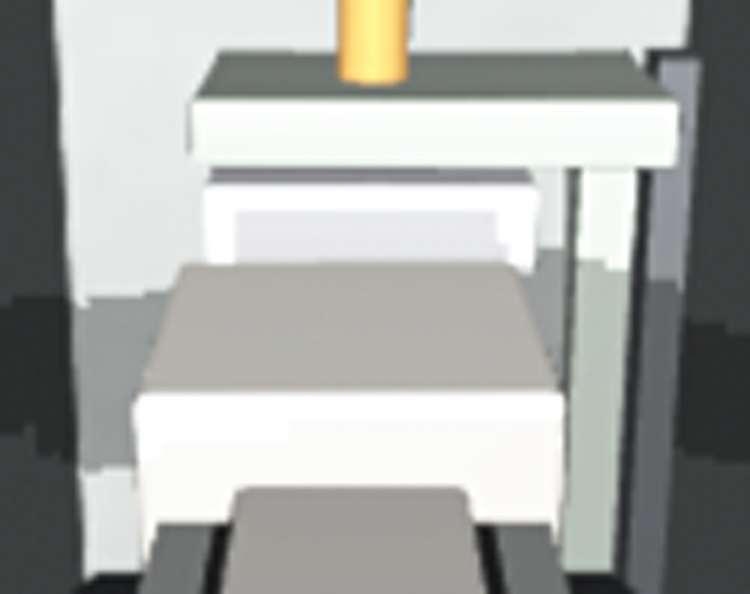

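```bash
python3 - <<'E'
from h import *
o=get_obs();print(o["eef_pos"],o["tcp_rot"])
o["eef_pos"]=np.array([627.44158355,105.51553703,111.21153307]);o["tcp_rot"]=np.array([-0.0009091,0.71250072,0.70166973,-0.00122382])
for n,l,h in (("stop+y",[(205,185),(537,183)],34),("tab+y",[(193,100),(680,100)],62),("tab-y",[(193,165),(677,165)],62),("blk bot",[(182,263),(515,263)],88),("blk top",[(135,395),(563,395)],138)):
    p=np.array([onz("wrist",(195+u/6,140+v/5.4),h,o)[:2] for u,v in l]);print(n,p.round(1).tolist(),p.mean(0).round(1))
E
```

```text
[627.05376179 105.21332972 111.53907744] [-0.0008227   0.71268219  0.70148571 -0.00110105]
stop+y [[606.5, 122.0], [655.8, 121.6]] [631.2 121.8]
tab+y [[608.1, 141.6], [671.3, 140.7]] [639.7 141.1]
tab-y [[607.7, 132.0], [671.3, 131.1]] [639.5 131.5]
blk bot [[608.4, 124.9], [647.9, 124.3]] [628.1 124.6]
blk top [[608.9, 126.1], [647.9, 125.5]] [628.4 125.8]
```

The clearances look good: the block face is 6 mm short of the tab and the yaw matches. I'll lower it to just above the stop top, then push.

>>> move_arm(commands=[[0,0,0,0,0.13,0,-1],[0,0,0,0,0,0.8,-1],[0,0,0,0,0,0.8,-1],[0,0,0,0,0,0.8,-1],[0,0,0,0,0,0,-1],[0,0,0,0.25,0,0,-1],[0,0,0,0.25,0,0,-1],[0,0,0,0.25,0,0,-1],[0,0,0,0.25,0,0,-1],[0,0,0,0.3,0,0,-1],[0,0,0,0.3,0,0,-1],[0,0,0,0.35,0,0,-1],[0,0,0,0,0,0,-1],[0,0,0,0,0,0,-1]])

```text
clock: 11.4
eef_pos: [631.9, 144.7, 64.8]
tcp_rot: [0.0, 0.712, 0.702, -0.0]
wrist_force: [-1.2, -3.8, -3.1]
gripper_width: 21.1
```

```bash
python3 - <<'E'
from h import *
o=get_obs(); print(o["clock"],o["eef_pos"],o["tcp_rot"],o["gripper_width"],o["wrist_force"])
im=camera("wrist");cv2.imwrite("pics/w6.png",im)
cv2.imwrite("pics/w6z.png",cv2.resize(im[100:300,160:360],None,fx=3,fy=3,interpolation=cv2.INTER_CUBIC))
s=camera("scene"); cv2.imwrite("pics/s6.png",cv2.resize(s[150:290,210:350],None,fx=4,fy=4,interpolation=cv2.INTER_CUBIC))
E
```

```text
11.4 [631.94482757 144.6638928   64.80106206] [ 1.95955506e-04  7.12423835e-01  7.01749407e-01 -1.02725153e-04] 21.102907242340148 [-1.16527988 -3.76589819 -3.1241331 ]
```

View pics/w6z.png

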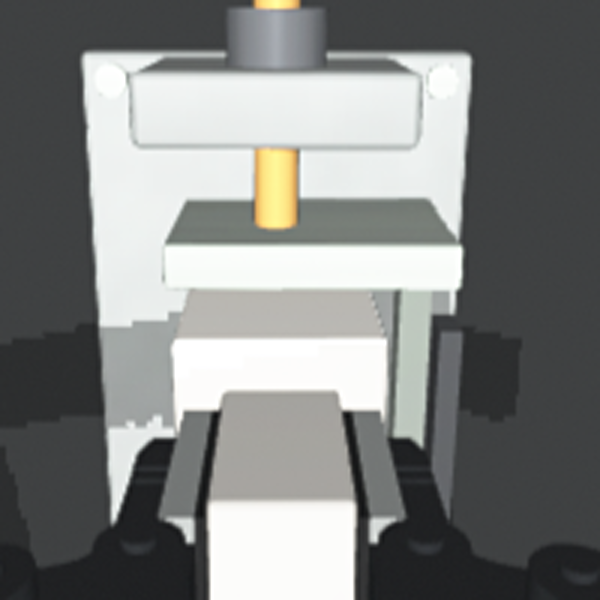

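View pics/s6.png

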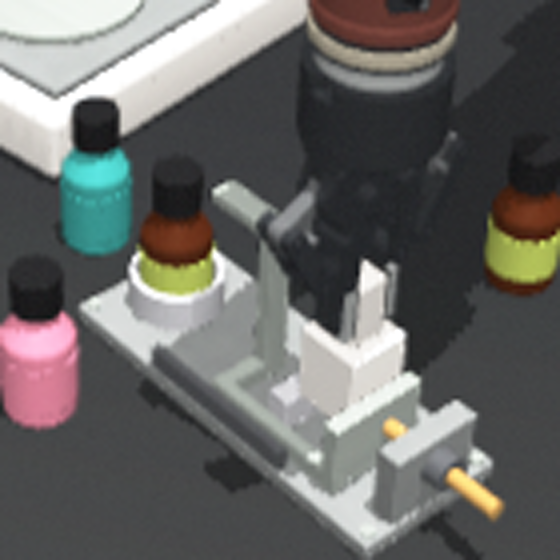

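The catch is open (spring force −3.8 N) and the block is about 2.7 mm clear of the stop face. Now I'll lower it.

>>> move_arm(commands=[[0,0,0,0,0,0.3,-1],[0,0,0,0,0,0.3,-1],[0,0,0,0,0,0.3,-1],[0,0,0,0,0,0.3,-1],[0,0,0,0,0,0.2,-1],[0,0,0,0,0,0,-1]])

```text
clock: 12.1
eef_pos: [631.5, 144.4, 35.3]
tcp_rot: [-0.0, 0.713, 0.701, -0.0]
wrist_force: [2.0, -4.8, -4.0]
gripper_width: 21.1
```

>>> move_arm(commands=[[0,0,0,0,0,0.05,-1],[0,0,0,-0.1,0,0,-1],[0,0,0,0,0,0,-1]])

```text
clock: 12.4
eef_pos: [631.5, 142.3, 35.3]
tcp_rot: [-0.0, 0.713, 0.702, -0.0]
wrist_force: [0.8, -3.8, -2.9]
gripper_width: 21.6
```

```bash
python3 - <<'E'
from h import *
o=get_obs(); print(o["clock"],o["eef_pos"],o["tcp_rot"],o["gripper_width"],o["wrist_force"])
s=camera("scene"); cv2.imwrite("pics/s7.png",cv2.resize(s[150:290,210:350],None,fx=4,fy=4,interpolation=cv2.INTER_CUBIC))
E
```

```text
12.4 [631.48563852 142.28446644  35.25551358] [-1.52271877e-04  7.12655072e-01  7.01514509e-01 -3.46109722e-04] 21.558384766576395 [ 0.75315306 -3.76935516 -2.89055798]
```

View pics/s7.png

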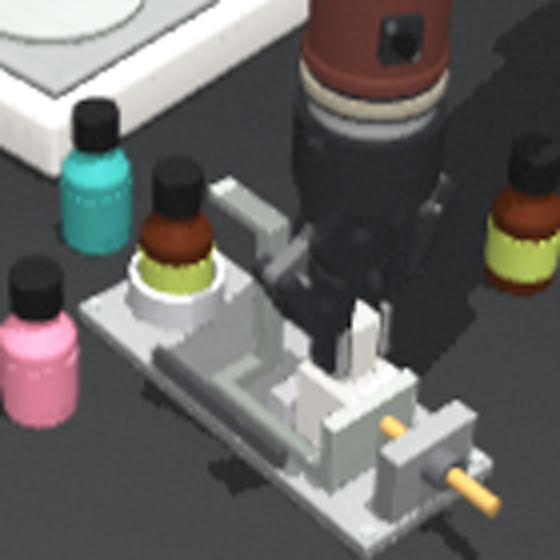

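>>> move_arm(commands=[[0,0,0,0,0,0.06,-1],[0,0,0,0,0,0,-1]])

```text
clock: 12.65
eef_pos: [631.6, 142.5, 35.1]
tcp_rot: [-0.0, 0.713, 0.702, -0.0]
wrist_force: [-1.6, -4.3, 2.7]
gripper_width: 21.5
```

The vertical force has flipped to +2.7 N, so the block is on the plate. I'll release and lift straight up.

>>> move_arm(commands=[[0,0,0,0,0,0,-0.2],[0,0,0,0,0,0,0],[0,0,0,0,0,0,0],[0,0,0,0,0,-0.2,0],[0,0,0,0,0,-0.6,0],[0,0,0,0,0,-1,0],[0,0,0,0,0,-1,0],[0,0,0,0,0,-1,0],[0,0,0,0,0,-1,0],[0,0,0,0,0,-1,0],[0,0,0,0,0,-1,0],[0,0,0,0,0,0,0]])

```text
clock: 13.85
eef_pos: [635.0, 143.1, 175.9]
tcp_rot: [0.003, 0.713, 0.702, 0.004]
wrist_force: [1.0, 0.0, 0.6]
gripper_width: 42.4
```

```bash
python3 - <<'E'
from h import *
o=get_obs(); print(o["clock"],o["eef_pos"],o["tcp_rot"],o["gripper_width"],o["wrist_force"])
cv2.imwrite("pics/w8.png",camera("wrist"))
s=camera("scene"); cv2.imwrite("pics/s8.png",cv2.resize(s[150:290,210:350],None,fx=4,fy=4,interpolation=cv2.INTER_CUBIC))
E
```

```text
13.85 [635.01591492 143.10220617 175.88900153] [0.00270285 0.71262036 0.70153489 0.00370445] 42.378581968625525 [0.97442664 0.01210865 0.63705178]
```

View pics/w8.png

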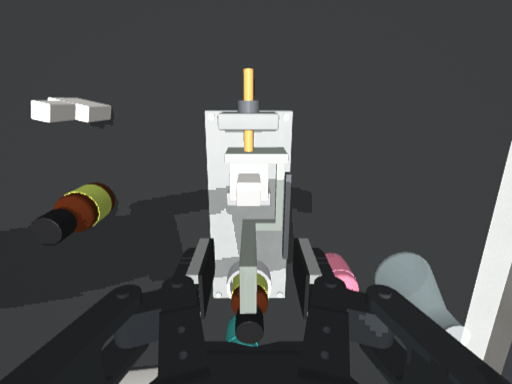

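View pics/s8.png

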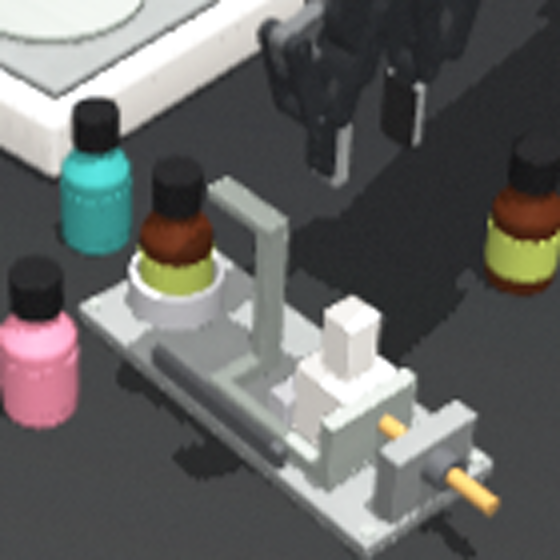

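The block is seated between the stop and the tab with its body top level with the tab, and the catch stays open. Now I'll go over the bottle.

>>> move_arm(commands=[[0,0,0,-0.9,0,0,0],[0,0,0,-0.9,0,0,0],[0,0,0,-0.9,0,0,0.2],[0,0,0,-0.9,0,0,0.2],[0,0,0,-0.9,0,0,0.2],[0,0,0,-0.9,0,0,0.2],[0,0,0,-0.9,0,0,0.2],[0,0,0,-1,0,0,0.2],[0,0,0,0,0,0,0.2],[0,0,0,0,0,0,0.2],[0,0,0,0,0,0,0.2]])

```text
clock: 15.05
eef_pos: [629.5, -2.9, 170.4]
tcp_rot: [-0.0, 0.713, 0.702, 0.0]
wrist_force: [-0.2, 1.0, 0.1]
gripper_width: 50.9
```

```bash
python3 - <<'E'
from h import *
o=get_obs(); print(o["clock"],o["eef_pos"],o["tcp_rot"],o["gripper_width"],o["wrist_force"])
im=camera("wrist");cv2.imwrite("pics/w9.png",im)
cv2.imwrite("pics/w9z.png",cv2.resize(im[150:350,150:350],None,fx=3,fy=3,interpolation=cv2.INTER_CUBIC))
for z in (112,86): print(proj("wrist",(629,-3.3,z),o), proj("wrist",(627.5,-4.5,z),o))
np.save("o9.npy",np.r_[o["eef_pos"],o["tcp_rot"]])
E
```

```text
15.05 [629.51947474  -2.88690551 170.37888316] [-2.32809288e-04  7.12522123e-01  7.01649581e-01  1.87738919e-04] 50.924901491914376 [-0.2187584   0.96930967  0.10396433]
[252.00388067 198.77433285] [250.26039181 200.13876701]
[252.1363909  189.78473295] [250.55128819 191.03748496]
```

View pics/w9z.png

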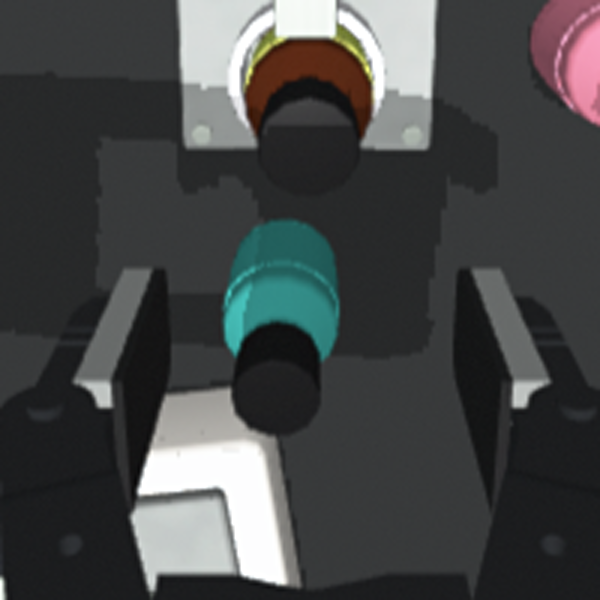

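The cap centre in the wrist view is at about (253,198), which puts the bottle axis at ≈ (630,−3), already centred between the jaws. The tongue tip is clear of the cap. I'll go down to the cap and close.

>>> move_arm(commands=[[0,0,0,0,0,0.9,0.2],[0,0,0,0,0,0.9,0.2],[0,0,0,0,0,0.9,0.2],[0,0,0,0,0,0.9,0.2],[0,0,0,0,0,0.9,0.2],[0,0,0,0,0,0.9,0.2],[0,0,0,0,0,0.8,0.2],[0,0,0,0,0,0,0.2],[0,0,0,0,0,0,0.2]])

```text
clock: 16.0
eef_pos: [629.4, -3.0, 46.2]
tcp_rot: [-0.0, 0.712, 0.702, -0.0]
wrist_force: [0.0, -0.7, -0.0]
gripper_width: 51.5
```

```bash
python3 - <<'E'
from h import *
o=get_obs(); print(o["clock"],o["eef_pos"],o["gripper_width"],o["wrist_force"])
im=camera("wrist");cv2.imwrite("pics/w10.png",im)
s=camera("scene"); cv2.imwrite("pics/s10.png",cv2.resize(s[130:270,190:330],None,fx=4,fy=4,interpolation=cv2.INTER_CUBIC))
E
```

```text
16.0 [629.43468585  -2.96593009  46.22440758] 51.463067432520575 [ 0.00820933 -0.65807635 -0.02190686]
```

View pics/w10.png

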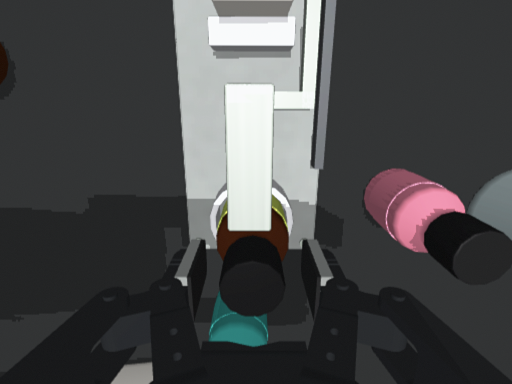

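View pics/s10.png

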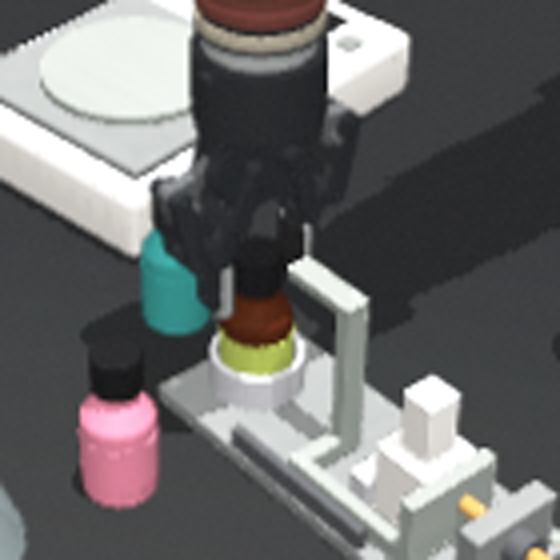

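>>> move_arm(commands=[[0,0,0,0,0,-0.15,0.2],[0,0,0,0,0,0,-1],[0,0,0,0,0,0,-1],[0,0,0,0,0,0,-1],[0,0,0,0,0,0,-1],[0,0,0,0,0,0,-1]])

```text
clock: 16.7
eef_pos: [630.3, -3.6, 50.9]
tcp_rot: [0.001, 0.713, 0.702, 0.0]
wrist_force: [-1.7, 0.2, 6.2]
gripper_width: 28.6
```

>>> move_arm(commands=[[0,0,0,0,0,-0.3,-1],[0,0,0,0,0,-0.6,-1],[0,0,0,0,0,-1,-1],[0,0,0,0,0,-1,-1],[0,0,0,0,0,-1,-1],[0,0,0,0,0,-1,-1],[0,0,0,0,0,-1,-1],[0,0,0,0,0,0,-1],[0,0,0,0,0,0,-1]])

```text
clock: 17.6
eef_pos: [629.8, -3.5, 167.9]
tcp_rot: [0.0, 0.713, 0.702, 0.0]
wrist_force: [-1.1, -0.4, -0.9]
gripper_width: 28.6
```

```bash
python3 - <<'E'
from h import *
o=get_obs(); print(o["clock"],o["eef_pos"],o["gripper_width"],o["wrist_force"])
cv2.imwrite("pics/w11.png",camera("wrist"))
cv2.imwrite("pics/s11.png",camera("scene"))
E
```

```text
17.6 [629.78797484  -3.45773219 167.85007102] 28.627921018414618 [-1.1330636  -0.42376999 -0.91673075]
```

View pics/s11.png

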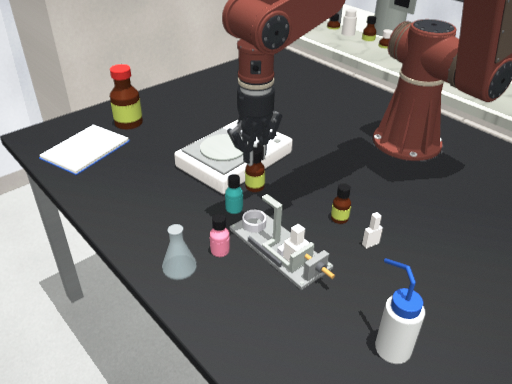

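View pics/w11.png

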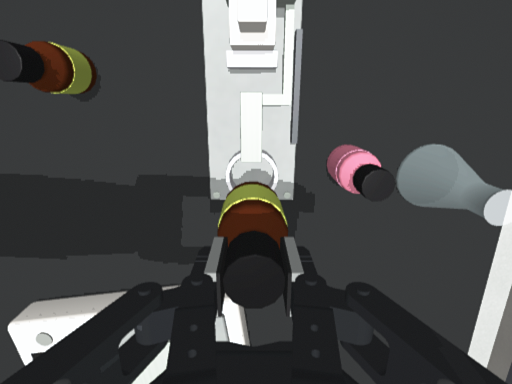

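The bottle is out, upright and clear of the collar, with the catch still held open. Next is the pan.

>>> move_arm(commands=[[0,0,0,-0.5,-0.2,0,-1],[0,0,0,-0.9,-0.38,0,-1],[0,0,0,-0.9,-0.38,0,-1],[0,0,0,-0.9,-0.38,0,-1],[0,0,0,-0.9,-0.38,0,-1],[0,0,0,-0.9,-0.38,0,-1],[0,0,0,-0.9,-0.38,0,-1],[0,0,0,-0.9,-0.38,0,-1],[0,0,0,-0.9,-0.38,0,-1],[0,0,0,-0.9,-0.38,0,-1],[0,0,0,-0.9,-0.38,0,-1],[0,0,0,-0.9,-0.38,0,-1],[0,0,0,-0.9,-0.38,0,-1],[0,0,0,-0.9,-0.38,0,-1],[0,0,0,-0.6,-0.24,0,-1],[0,0,0,0,0,0,-1],[0,0,0,0,0,0,-1]])

```text
clock: 19.4
eef_pos: [517.6, -257.5, 166.9]
tcp_rot: [-0.001, 0.713, 0.701, 0.0]
wrist_force: [-0.5, -0.7, -1.0]
gripper_width: 28.7
```

```bash
python3 - <<'E'
from h import *
o=get_obs(); print(o["clock"],o["eef_pos"],o["tcp_rot"],o["gripper_width"],o["wrist_force"])
np.save("o12.npy",np.r_[o["eef_pos"],o["tcp_rot"]])
cv2.imwrite("pics/w12.png",camera("wrist"))
s=camera("scene");cv2.imwrite("pics/s12.png",cv2.resize(s[70:230,150:310],None,fx=3.7,fy=3.7,interpolation=cv2.INTER_CUBIC))
print(proj("wrist",(519,-257.5,70),o))
E
```

```text
19.4 [ 517.60939996 -257.46751703  166.8969193 ] [-5.81683742e-04  7.12931480e-01  7.01233432e-01  2.02054005e-04] 28.737084836203717 [-0.51017339 -0.68746849 -0.96063683]
[254.19658934 185.6588179 ]
```

View pics/w12.png

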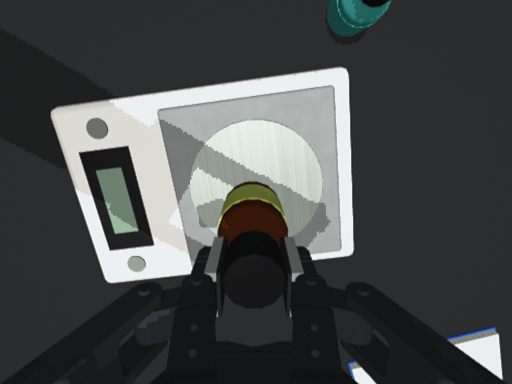

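View pics/s12.png

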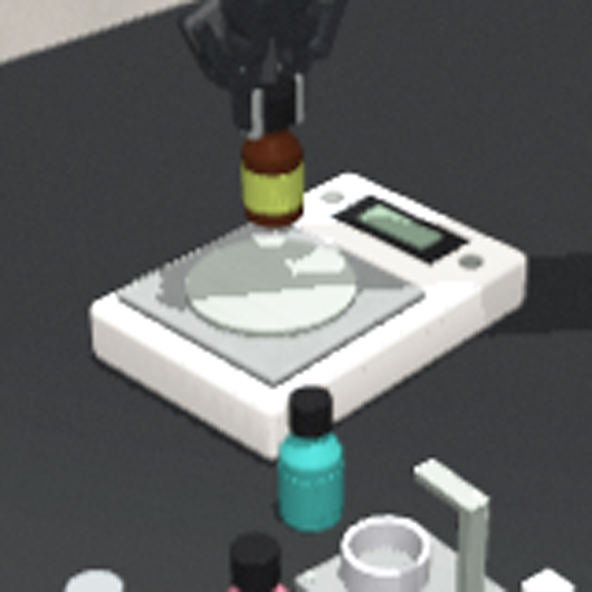

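```bash
python3 - <<'E'
from h import *
a=np.load("o12.npy");o={"eef_pos":a[:3],"tcp_rot":a[3:]}
for p in ((255,119),(189,182),(323,182)): print(onz("wrist",p,70,o).round(1))
E
```

```text
[ 520.7 -194.6   70. ]
[ 455.9 -252.8   70. ]
[ 585.7 -254.9   70. ]
```

>>> move_arm(commands=[[0,0,0,-0.1,0.1,0.3,-1],[0,0,0,0,0,0.6,-1],[0,0,0,0,0,0.6,-1],[0,0,0,0,0,0.6,-1],[0,0,0,0,0,0.4,-1],[0,0,0,0,0,0.2,-1],[0,0,0,0,0,0,-1],[0,0,0,0,0,0,-1]])

```text
clock: 20.3
eef_pos: [520.2, -260.0, 113.7]
tcp_rot: [0.0, 0.713, 0.702, 0.0]
wrist_force: [-0.0, -0.0, -0.3]
gripper_width: 28.2
```

```bash
python3 - <<'E'
from h import *
o=get_obs(); print(o["clock"],o["eef_pos"],o["gripper_width"],o["wrist_force"])
s=camera("scene");cv2.imwrite("pics/s13.png",cv2.resize(s[90:200,160:310],None,fx=5,fy=5,interpolation=cv2.INTER_CUBIC))
E
```

```text
20.3 [ 520.17650831 -259.95073161  113.6899002 ] 28.15329533930012 [-0.01036771 -0.03210559 -0.31957777]
```

View pics/s13.png

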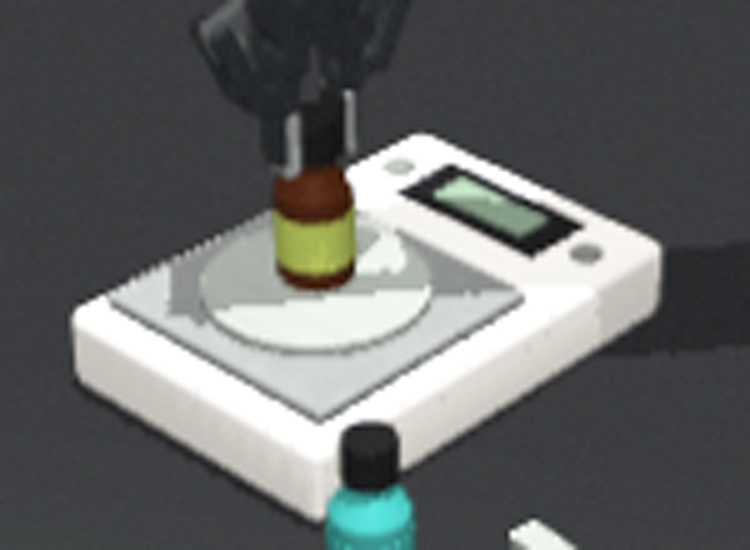

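>>> move_arm(commands=[[0,0,0,0,0,0.12,-1],[0,0,0,0,0,0,-1],[0,0,0,0,0,0,-1]])

```text
clock: 20.65
eef_pos: [520.0, -259.8, 111.2]
tcp_rot: [0.0, 0.713, 0.701, 0.0]
wrist_force: [0.6, 0.5, -1.2]
gripper_width: 28.5
```

>>> move_arm(commands=[[0,0,0,0,0,0.08,-1],[0,0,0,0,0,0,-1],[0,0,0,0,0,0,-1]])

```text
clock: 20.95
eef_pos: [519.8, -259.7, 109.3]
tcp_rot: [-0.0, 0.713, 0.702, -0.0]
wrist_force: [0.5, -0.3, -1.6]
gripper_width: 28.1
```

>>> move_arm(commands=[[0,0,0,0,0,0.06,-1],[0,0,0,0,0,0,-1],[0,0,0,0,0,0,-1]])

```text
clock: 21.25
eef_pos: [520.1, -260.0, 108.9]
tcp_rot: [0.0, 0.713, 0.702, -0.0]
wrist_force: [-1.9, 0.3, 4.3]
gripper_width: 27.7
```

The wrist force flipped to +4.3 N at eef z 108.9, exactly the height predicted for contact with the pan. I'll release and rise.

>>> move_arm(commands=[[0,0,0,0,0,0,-0.3],[0,0,0,0,0,0,0],[0,0,0,0,0,0,0.2],[0,0,0,0,0,0,0.2],[0,0,0,0,0,-0.2,0.2],[0,0,0,0,0,-0.6,0.2],[0,0,0,0,0,-1,0.2],[0,0,0,0,0,-1,0.2],[0,0,0,0,0,-1,0.2],[0,0,0,0,0,-1,0.2],[0,0,0,-1,0,0,0.2],[0,0,0,-1,0,0,0.2],[0,0,0,-1,0,0,0.2],[0,0,0,-1,0,0,0.2],[0,0,0,-1,0,0,0.2],[0,0,0,-1,0,0,0.2],[0,0,0,-1,0,0,0.2],[0,0,0,0,0,0,0.2],[0,0,0,0,0,0,0.2]])

```text
clock: 23.15
eef_pos: [517.4, -400.3, 203.6]
tcp_rot: [-0.001, 0.713, 0.701, 0.0]
wrist_force: [-0.2, 0.4, -0.2]
gripper_width: 51.3
```

```bash
python3 - <<'E'
from h import *
o=get_obs(); print(o["clock"],o["eef_pos"],o["gripper_width"],o["wrist_force"])
cv2.imwrite("pics/s14.png",camera("scene"))
im=camera("top");cv2.imwrite("pics/t14.png",im)
cv2.imwrite("pics/t14z.png",cv2.resize(im[140:280,140:440],None,fx=2.6,fy=2.6,interpolation=cv2.INTER_CUBIC))
E
```

```text
23.15 [ 517.37111736 -400.29086054  203.61909361] 51.25346466029363 [-0.19404921  0.3677341  -0.19101674]
```

View pics/s14.png

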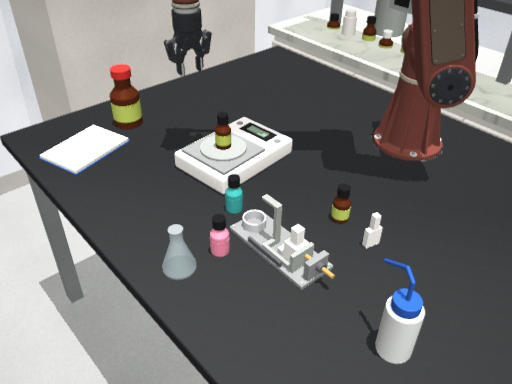

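View pics/t14z.png

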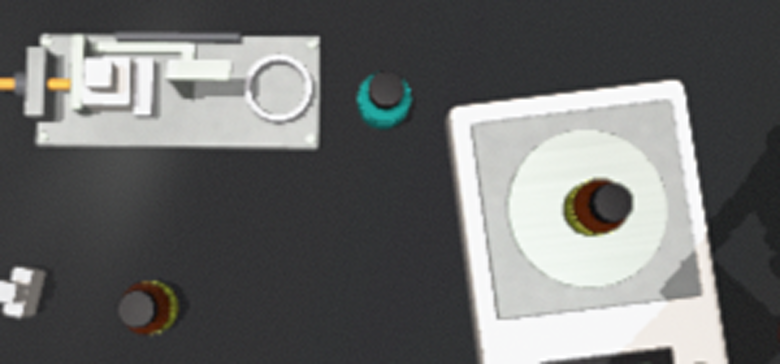

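```bash
python3 - <<'E'
from h import *
print(onz("top",(140+610/2.6,140+203/2.6),170).round(1), "pan",onz("top",(140+588/2.6,140+208/2.6),70).round(1))
print(proj("top",(520.5,-259,170)))
print("block stem", onz("top",(140+100/2.6,140+73/2.6),102).round(1))
im=cv2.imread("pics/s14.png");cv2.imwrite("pics/s14z.png",cv2.resize(im[185:295,215:345],None,fx=5.5,fy=5.4,interpolation=cv2.INTER_CUBIC))
E
```

```text
[ 517.9 -255.5  170. ] pan [ 519.9 -258.6   70. ]
[376.38846943 216.70560338]
block stem [631.1 140.  102. ]
```

View pics/s14z.png

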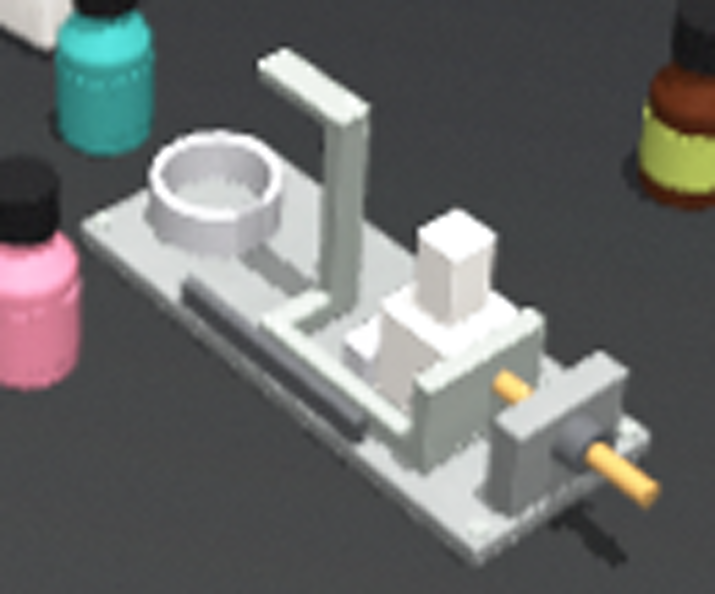

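The bottle stands within about 4 mm of the pan centre, and the block sits square and upright, holding the catch open. Handing in.

```bash
python3 -c "
from plant import *
print(sign_off(), get_obs()['clock'])"
```

```text
the job is handed in; nothing more can be done
the job is handed in; nothing more can be done
```

The job is done and handed in at about 23 s of the 56 s allowed; the sign-off gave no verdict.

I pushed the catch back with the thick white block and set the block down between the stop and the tab. Then I lifted the bottle out by its cap, stood it on the balance pan and moved the arm clear.

**Last checks:**
- **Block:** it stands upright between the stop and the tab, its body top level with the tab. Its stem measures at (631, 140), against my seat estimate of (631, 142). It alone holds the catch open.
- **Bottle:** it stands upright on the pan. The top view puts the cap at (518, −255.5) and the pan centre at (520, −258.6), so it is about 4 mm off centre, near the limit of what that view can resolve.
- **Arm:** it is well clear of everything, with no contact force. The largest wrist force I read after any move was about 7 N.

**What went wrong:**
- **First grasp:** it missed. The fingers shut empty over the top of the block's stem, touching it at most lightly; the block did not move.
- **Cause:** the real fingertips sit about 34 mm behind the reported TCP, which disagrees with the description. I allowed for this in every later grasp.

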